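# Extend the ice-chute scraper

### The job

Get the ice shaver's chute scraper ready for use: of the two telescoping handles on the white board, press the button of the one that ends in a wide flat blade, so that it springs out to its first stop, then take its grip block and pull it straight out to the second stop, as far as it goes. It is sprung and would run back, so finish while still gripping it there, fully extended; leave the other handle shut and do not disturb the other things on the counter.

Things in the scene. Friction and masses are not known exactly. Their poses are not given: they have to be found in the camera images.
- scraper: Handle with the wide flat blade. Housing: fixed grey tube 210 long (mouth at x=0 back to x=+210), 30 wide, top face 60 above the origin, on two steel feet. Origin: at the foot, right under the mouth, 45 below the rod's axis. -x is the way the rod slides out, z up. Lies level in one of two places 140 apart on the board
- scraper_press (a point): Centre of the button's top: round grey button, 24 diameter, on the housing 50 behind the mouth, standing 12 above the housing's top (72 above the origin). Moves with it. Travel 8 straight down, springs back; 1.5 N to start, 4 to 5 N fully down. Past about 5 mm down the catch lets go and the rod springs out about 45 mm within half a second; it is locked until then
- scraper_button (a joint): Button travel, 0 at rest to 0.008 m fully pressed
- scraper_grip (a point): Centre of the grip block, which moves with the rod: upright grey block 36 long (along the rod), 24 wide (across: pinch it so from above), 44 tall, top 74 and bottom 30 above the handle's origin; shut, its centre is 30 ahead of the mouth. Axes as scraper. A thin round bar joins it to the blade, whose 40 wide root begins 16 ahead of the block
- scraper_rod (a joint): How far the rod is out, m: 0 shut and locked; about 0.045 (0.04 to 0.05) first stop, where the spring leaves it; 0.12 second stop, the firm end of travel (a black ring on the rod then shows just outside the mouth). Beyond the first stop a spring of 80 N/m pulls back, 6 N at the second; let go, it runs back to the first
- plug: The other handle, to be left shut: ends in a round tapered white plug, 38 diameter, instead of the blade; otherwise the same sizes, origin and axes as scraper
- rack: White fixed board under both handles, 12 thick, 270 x 250 mm; origin on its underside, 85 along x from its centre; both handles lie along its x and pull out to its -x within 0.04 rad
- scraper_blade (a point): Middle of the white plastic blade, 46 long, 70 wide, 4 thick, lying flat; it moves with the rod, 61 ahead of the grip block's centre and 45 above the handle's origin
- plug_rod (a joint): How far the other handle's rod is out; stays 0
- plug_button (a joint): Button travel of the other handle; stays 0
- gasket: black rubber ring, 40 diameter, 7 thick, lying on the board between the two housings; origin under its centre; leave alone
- cup_lid: white plastic ring lid, 48 diameter, 10 thick, lying on the counter ahead of the board, between the lanes of the two rods; leave alone
- cup: clear plastic cup, 90 diameter, 120 tall; leave alone
- steel_mug: steel beaker, 72 diameter, 70 tall; leave alone
- syrup: white bottle, 64 diameter, 190 tall; leave alone
- spoon: steel spoon lying on the counter; leave alone
- carton: drink carton, 70 x 70, 214 tall; leave alone

How it is judged:
On the way, in this order (a step that is already met when the one before it is completed fails the run):
1. the pressed button has let the scraper spring out to its first stop (value of joint scraper_rod between 0.03 and 0.06 m), for 0.2 s.
2. the scraper is pulled out to its second stop and gripped (value of joint scraper_rod above 0.113 m and contact force between the fingers and scraper_rod above 2 N), for 0.3 s.
At the end, for the whole second after the job is handed in: The scraper's rod is out to its second stop (within 7 mm of the end of travel) and still gripped by the fingers, its button is up again, and the other handle is shut (all of step 2 and value of joint each of scraper_button, plug_button below 0.003 m and value of joint plug_rod below 0.008 m); the arm keeps its last pose, push and grip.
It fails at once if the other handle's catch is released or its rod comes out (value of joint plug_rod above 0.015 m or value of joint plug_button above 0.005 m).
It fails at once if another thing on the counter is shoved more than 40 mm (distance of any of gasket, cup_lid, cup, steel_mug, syrup, spoon, carton from where it was at the start of the episode above 0.04 m).
It also fails if it takes over 38 s, if anything falls off the work surface, if the arm or the gripper's body presses on something with over 40 N, if the wrist force passes 120 N, or if a joint passes its speed limit or range.

### The arm

A 6-joint arm with a two-finger parallel gripper is mounted at the origin on the work surface. World frame = base frame: x ahead of the robot, y to its left, z up, the work surface at z = 0. Lengths are in m, angles in rad, forces in N, time in s.
With the tool pointing down it reaches from about 0.375 to 0.975 m from the base axis. Payload 3.8 kg.
Tool frame: the origin (TCP) lies midway between the tips of the shut fingers; the grasp point (between the pads) lies 19 mm behind it; z points along the fingers, y is the direction in which the jaws open and shut (so a half turn about z gives the same grasp; the last joint's range is limited). The gripper opens to 88 mm and grips with 3 to 60 N. Pads are 18 mm wide; open, the fingers measure 123 mm over their backs; the gripper's body (75 mm by 187 mm) begins 45 mm behind the grasp point.
Start: joints at [1.114, 0.264, 1.604, -0, 1.274, -0.037], TCP at [0.275, 0.616, 0.239] pointing down, gripper open.
Joint ranges: [-2.63, 2.63], [-0.94, 2.18], [0.31, 2.57], [-1.31, 4.45], [0, 2.66], [-2.55, 2.55]. Speed limits (rad/s): [2.57, 2.57, 3.14, 3.14, 3.14, 3.14].

### API

Orientations are given as a unit quaternion [x, y, z, w].
In Python, from plant import env gives the robot as it stands.
- The arm moves only by the tool play_rows, never from a script. Its argument "increments" is one flat list of numbers, 5 for each row, row after row: the shift along the world's x, y, z in cm, then the turn about the world's z in degrees, then the closure in counts, from 0 (fully open) to 255 (shut). In form: [tx, ty, tz, roll, hand, tx, ty, tz, roll, hand, ...]. A call has 1 to 20 rows; each row shifts and turns the commanded pose from where the row before left it; what a row does not reach is not made up. A row lasts 1/12 s, in which the tool goes at most 41.7 mm and 7.16 degrees, less where a joint would pass 70% of its speed; a pose out of reach is approached as far as the arm can. A call is refused whole if a number of a shift passes 4.17 or a number of a turn 7.16, either way. A call with a gripper value outside its range is refused whole. The fingers move at their own pace and stop on an object; the grip force is fixed at half the most. Time passes only in rows, so rows that do not move let the fingers close. It gives the time, the measured TCP pose, the force and the opening at its end, in the units of the state.
- env.observe(): the state, without advancing time (a new reading comes with each control period).
- env.camera(name): name is "side" or "top"; returns a dict with "img" (420x560x3 uint8, red, green, blue), "K" (3x3 intrinsics, pixels), "T" (4x4, takes a point from camera to world coordinates). Camera axes: x right, y down, z forward; pixel columns grow to the right and rows downward; lengths in m; the calibration is good to about 2 mm. A picture is of the moment at which its call begins. There is no depth.
- env.close_job(): hands the job in, once; it reports no verdict.
Trained networks look in the newest picture that a camera, given by its name, has taken for a name from the list of things; names that differ only in an ending like _2 or _b are one class to them, and where a whole thing is asked for, a point or a joint stands for the part that bears it (a point fixed in the world has none). Each returns a list of dicts, best first, with "p" (0 to 1); they miss things now and then, are a little off and sometimes report something else, mostly with a low value. They report only what shows in the picture. A call takes as long as a camera call.
- env.find_in(label, camera): "position" ([x, y, z] in m, in world coordinates, good to about 4 mm: the middle of the surface that is visible of it).
The state is a dict: "time": time; "qpos": joint angles; "qvel": joint speeds; "joint_torque": joint torques, N m; "ee_pos": TCP position; "tool_rot": TCP orientation; "contact_force": force on the tool from outside, world axes, zero at the start; "wrist_torque": the same for the moment, N m; "gripper_width": finger opening in m.
Only numpy, scipy, OpenCV 4.12 (cv2) and the standard library are available. Lean on these libraries where they do the work, as an engineer would, in place of code of your own. Each camera call takes 0.05 s, during which the arm holds its last target.

## Working session

There is one attempt and no reset: what is moved stays moved. The work goes in short steps, Python scripts to look and compute and a tool call to move; the robot and the scene stay as the last step left them, time stands still between calls to the robot, and variables do not carry over. Pictures are saved under pics/ and viewed, and the job is handed in when it is done.

Besides the shell and the picture viewer there is one more tool, called after "Request:" in YAML: its name, and indented under it one key for each argument. play_rows: Moves the arm, as the interface text tells. Its arguments: {"type":"object","properties":{"increments":{"type":"array"}},"required":["increments"]}

```bash
mkdir -p pics; ls; python3 - <<'E'
from plant import env
import cv2
o=env.observe();print({k:np_ if not hasattr(np_,'tolist') else [round(float(x),3) for x in __import__('numpy').ravel(np_)] for k,np_ in o.items()})
for c in ['top','side']:
    d=env.camera(c);cv2.imwrite(f'pics/{c}0.png',d['img'][:,:,::-1]);print(c,d['K'].round(1).tolist(),d['T'].round(3).tolist())
    for l in ['scraper_press','scraper_grip','scraper_blade','plug','gasket','cup_lid','rack','scraper']:
        for r in env.find_in(l,c)[:3]: print(c,l,r)
E
```

```text
pics
{'time': 0.0, 'qpos': [1.114, 0.265, 1.605, -0.0, 1.274, -0.037], 'qvel': [-0.001, 0.002, -0.001, -0.001, -0.001, -0.0], 'joint_torque': [-0.003, -50.212, -35.687, 0.073, 0.03, -0.0], 'ee_pos': [0.275, 0.616, 0.237], 'tool_rot': [0.208, 0.978, -0.001, -0.0], 'contact_force': [0.128, 0.158, 0.452], 'wrist_torque': [0.03, 0.024, 0.044], 'gripper_width': 0.08769634524889397}
top [[396.8, 0.0, 285.0], [0.0, 396.8, 206.8], [0.0, 0.0, 1.0]] [[-0.001, -0.996, 0.091, 0.413], [-1.0, -0.001, -0.013, 0.019], [0.013, -0.091, -0.996, 1.281], [0.0, 0.0, 0.0, 1.0]]
top scraper_press {'position': [0.4843, 0.0667, 0.0847], 'p': 0.62}
top scraper_grip {'position': [0.4783, -0.0621, 0.061], 'p': 0.63}
top scraper_blade {'position': [0.4712, -0.0672, 0.0554], 'p': 0.69}
top scraper_blade {'position': [0.6329, -0.4185, 0.1688], 'p': 0.64}
top scraper_blade {'position': [0.5197, -0.2003, 0.0093], 'p': 0.57}
top plug {'position': [0.6203, 0.0515, 0.071], 'p': 0.8}
top gasket {'position': [0.5592, 0.1605, 0.0202], 'p': 0.59}
top cup_lid {'position': [0.5156, -0.1992, 0.0065], 'p': 0.57}
top rack {'posi
[... 223 characters left out ...]
, -0.87], [-0.003, -0.806, -0.592, 0.753], [0.0, 0.0, 0.0, 1.0]]
side scraper_press {'position': [0.4851, 0.0605, 0.087], 'p': 0.38}
side scraper_press {'position': [0.4462, 0.4375, 0.0105], 'p': 0.31}
side scraper_grip {'position': [0.4711, -0.0611, 0.0596], 'p': 0.66}
side scraper_blade {'position': [0.469, -0.066, 0.0623], 'p': 0.6}
side plug {'position': [0.6129, 0.0166, 0.0716], 'p': 0.79}
side gasket {'position': [0.5602, 0.1573, 0.0198], 'p': 0.64}
side rack {'position': [0.5596, 0.0582, 0.0141], 'p': 0.97}
side rack {'position': [0.4855, 0.0612, 0.0814], 'p': 0.46}
side rack {'position': [0.6146, 0.0192, 0.072], 'p': 0.42}
side scraper {'position': [0.4846, 0.013, 0.0622], 'p': 0.58}
```

View pics/top0.png

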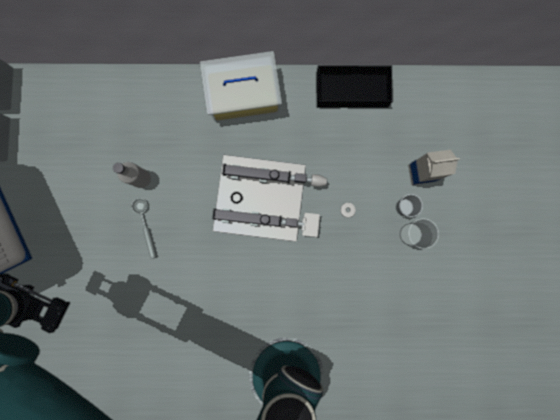

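View pics/side0.png

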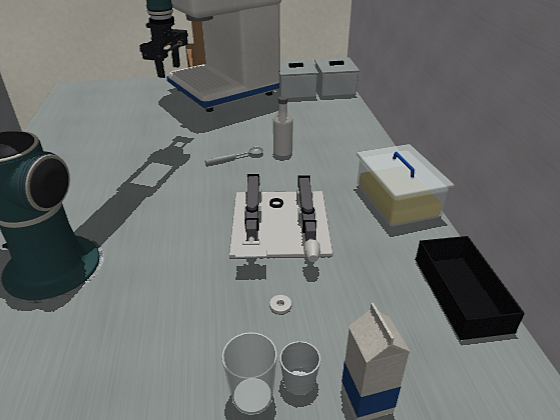

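The near handle (top view: button about (265,220), blade about (312,225)) has the wide flat blade. The far one ends in the round plug. The rods slide toward -y. I'll zoom in to refine the axis.

```bash
cat > h.py <<'E'
import numpy as np,cv2
def ray(d,u,v,z):
    K,T=d['K'],d['T'];r=T[:3,:3]@np.linalg.inv(K)@[u,v,1];o=T[:3,3];return o+r*(z-o[2])/r[2]
def proj(d,p):
    T=np.linalg.inv(d['T']);c=T[:3,:3]@np.array(p)+T[:3,3];q=d['K']@c;return q[:2]/q[2]
E
python3 - <<'E'
from plant import env
from h import *
d=env.camera('top');im=d['img'][:,:,::-1]
cv2.imwrite('pics/topz.png',cv2.resize(im[145:250,200:340],None,fx=5.7,fy=5.7,interpolation=cv2.INTER_CUBIC))
d2=env.camera('side');cv2.imwrite('pics/sidez.png',cv2.resize(d2['img'][165:285,210:350,::-1],None,fx=5,fy=5,interpolation=cv2.INTER_CUBIC))
E
```

```text
(no output)
```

View pics/topz.png

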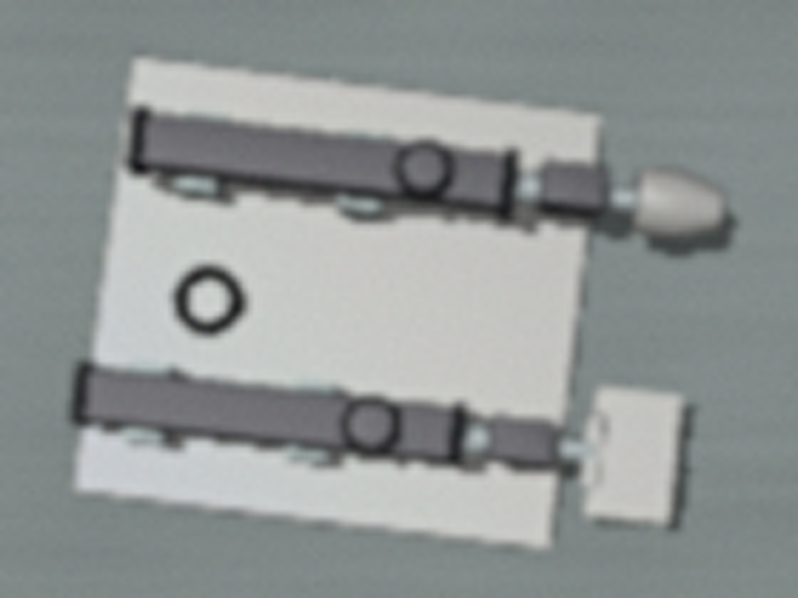

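View pics/sidez.png

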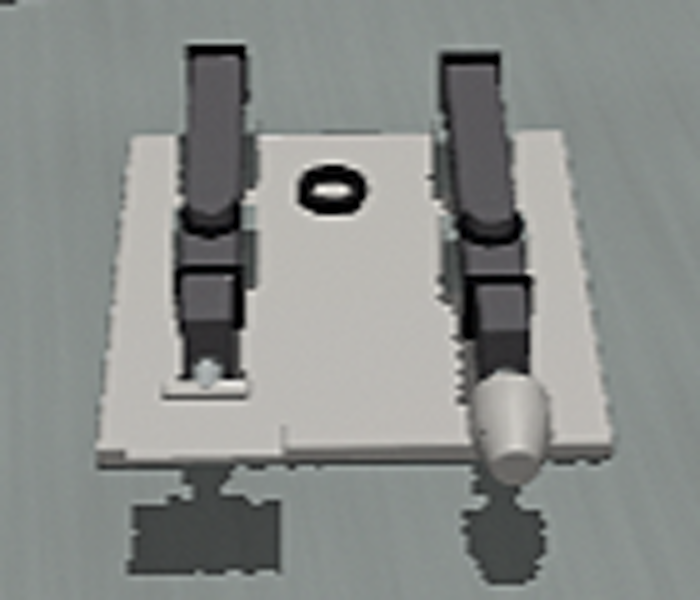

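In the zoomed top view the scraper's button is at (371,425), its grip block at (524,441), the mouth at (459,433) and the housing's rear at (82,395). In the zoomed side view the grip's top is at (209,293).

```bash
python3 - <<'E'
from plant import env
from h import *
d=env.camera('top');s=env.camera('side')
f=lambda x,y:((x+.5)/5.7-.5+200,(y+.5)/5.7-.5+145)
P={}
for n,x,y,z in [('btn',371,424,.084),('grip',523,441,.086),('mouth',460,433,.072),('rear',82,395,.072),('blade',637,457,.059),('plugbtn',424,168,.084)]:
    P[n]=ray(d,*f(x,y),z);print(n,P[n].round(4))
v=P['mouth']-P['rear'];print('dir',np.degrees(np.arctan2(v[1],v[0])),np.linalg.norm(v))
v=P['blade']-P['btn'];print('dir',np.degrees(np.arctan2(v[1],v[0])),np.linalg.norm(v[:2]))
v=P['grip']-P['btn'];print('d',np.linalg.norm(v[:2]))
g=lambda p:(p-[210,165]+.5)*5-.5
for n in P: print(n,'side zoom pix',g(proj(s,P[n])).round(0))
E
```

```text
btn [0.4852 0.0656 0.084 ]
grip [ 0.4761 -0.0149  0.086 ]
mouth [0.4811 0.0184 0.072 ]
rear [0.5014 0.2205 0.072 ]
blade [ 0.4689 -0.0773  0.059 ]
plugbtn [0.6224 0.0378 0.084 ]
dir -95.74083171557348 0.2031315006762833
dir -96.52249457019013 0.14379858645836516
d 0.08096452552453585
btn side zoom pix [212. 198.]
grip side zoom pix [208. 294.]
mouth side zoom pix [213. 274.]
rear side zoom pix [217.  53.]
blade side zoom pix [207. 426.]
plugbtn side zoom pix [493. 207.]
```

Request:
play_rows:
  increments: [1.3,-3.43,0,-4.5,255,1.3,-3.43,0,-4.5,255,1.3,-3.43,0,-4.5,255,1.3,-3.43,0,-4.5,255,1.3,-3.43,0,-4.5,255,1.3,-3.43,0,-4.5,255,1.3,-3.43,0,-4.5,255,1.3,-3.43,0,-4.5,255,1.3,-3.43,0,-4.5,255,1.3,-3.43,0,-4.5,255,1.3,-3.43,0,-4.5,255,1.3,-3.43,0,-4.5,255,1.3,-3.43,0,-4.5,255,1.3,-3.43,0,-4.5,255,1.3,-3.43,0,-4.5,255,1.3,-3.43,0,-4.5,255,0,0,-2.5,0,255,0,0,-2.5,0,255,0,0,-2.5,0,255,0,0,-2.5,0,255]

```text
time: 2.77
ee_pos: [0.4835, 0.067, 0.1382]
tool_rot: [0.744, 0.668, 0.001, 0.0]
contact_force: [-0.6, 0.5, 0.1]
gripper_width: 0.0009
```

Request:
play_rows:
  increments: [0.1,-0.1,-1.5,0,255,0,0,-1.5,0,255,0,0,-1.0,0,255,0,0,0,0,255,0,0,0,0,255,0,0,0,0,255]

```text
time: 3.27
ee_pos: [0.485, 0.0667, 0.0997]
tool_rot: [0.743, 0.669, 0.001, 0.001]
contact_force: [0.5, 0.2, 0.3]
gripper_width: 0.0005
```

```bash
python3 - <<'E'
from plant import env
from h import *
d=env.camera('top');s=env.camera('side');o=env.observe()
print(o['ee_pos'],o['contact_force'])
cv2.imwrite('pics/t1.png',cv2.resize(d['img'][145:250,200:340,::-1],None,fx=5.7,fy=5.7))
cv2.imwrite('pics/s1.png',cv2.resize(s['img'][165:285,210:350,::-1],None,fx=5,fy=5,interpolation=cv2.INTER_CUBIC))
E
```

```text
[0.48521127 0.06673462 0.10006157] [0.53565299 0.16444182 0.29307187]
```

View pics/s1.png

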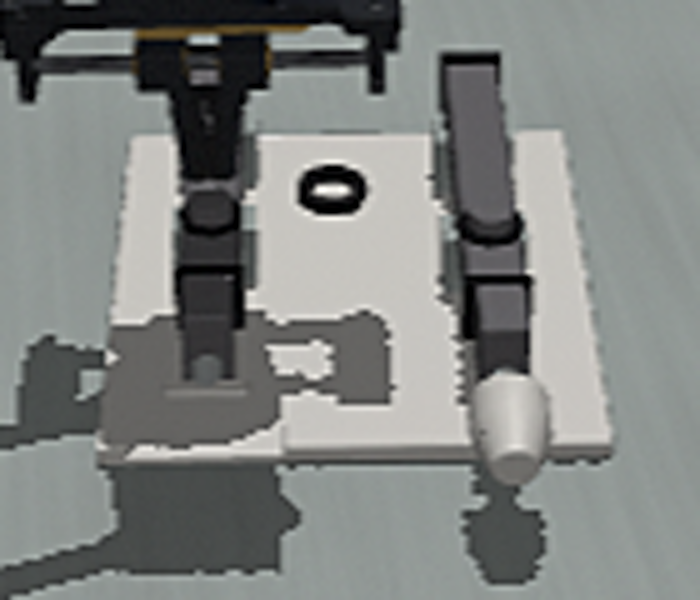

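The shut fingertips are right above the button at (212,190). Now I'll press it.

Request:
play_rows:
  increments: [0,-0.1,-1.0,0,255,0,0,-0.6,0,255,0,0,-0.3,0,255,0,0,-0.2,0,255,0,0,-0.1,0,255,0,0,0,0,255,0,0,0,0,255]

```text
time: 3.95
ee_pos: [0.4848, 0.0656, 0.0772]
tool_rot: [0.743, 0.669, 0.0, 0.0]
contact_force: [2.2, -1.2, 4.1]
gripper_width: 0.0004
```

Request:
play_rows:
  increments: [0,0,1.5,0,255,0,0,3,0,255,0,0,3,0,0,0,0,0,0,0,0,0,0,0,0]

```text
time: 4.37
ee_pos: [0.4848, 0.0657, 0.1531]
tool_rot: [0.743, 0.669, 0.001, 0.001]
contact_force: [-0.1, -0.8, 0.5]
gripper_width: 0.0185
```

```bash
python3 - <<'E'
from plant import env
from h import *
d=env.camera('top');s=env.camera('side');o=env.observe()
print(o['ee_pos'],o['gripper_width'],o['time'])
cv2.imwrite('pics/t2.png',cv2.resize(d['img'][145:250,200:340,::-1],None,fx=5.7,fy=5.7,interpolation=cv2.INTER_CUBIC))
cv2.imwrite('pics/s2.png',cv2.resize(s['img'][165:285,210:350,::-1],None,fx=5,fy=5,interpolation=cv2.INTER_CUBIC))
E
```

```text
[0.48274292 0.06551893 0.15042948] 0.026478432583919388 4.4667
```

View pics/s2.png

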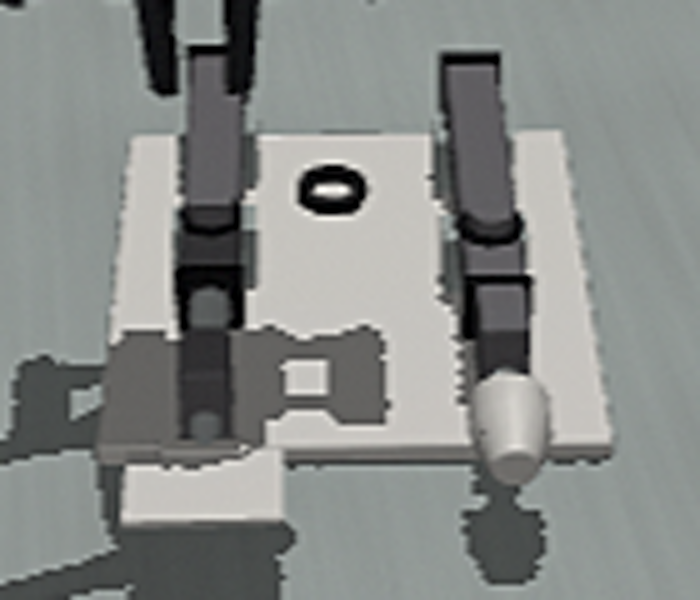

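View pics/t2.png

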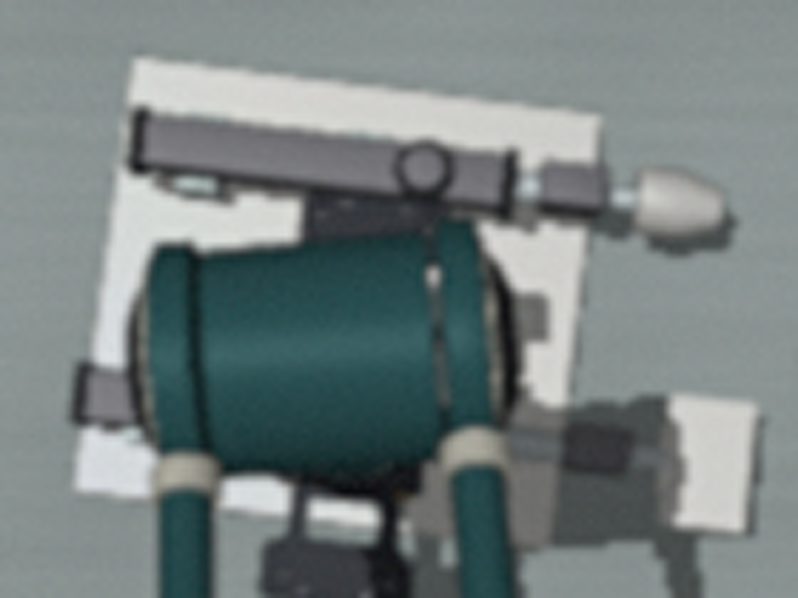

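The rod has sprung out. The block is now about (600,450) in the top zoom and the button is up.

```bash
python3 - <<'E'
from plant import env
from h import *
d=env.camera('top');s=env.camera('side');o=env.observe()
f=lambda x,y:((x+.5)/5.7-.5+200,(y+.5)/5.7-.5+145)
print(ray(d,*f(600,450),.086), ray(d,*f(598+36,448),.086))
sf=lambda x,y:((x+.5)/5-.5+210,(y+.5)/5-.5+165)
print('side', ray(s,*sf(207,351),.086),ray(s,*sf(206,373),.086),ray(s,*sf(206,330),.086))
for p in env.find_in('scraper_grip','side')[:2]+env.find_in('scraper_blade','side')[:2]:print(p)
print(o['ee_pos'],o['gripper_width'],o['time'])
E
```

```text
[ 0.47133239 -0.05561275  0.086     ] [ 0.47239079 -0.07361712  0.086     ]
side [ 0.47190205 -0.05675609  0.086     ] [ 0.4700817  -0.07224491  0.086     ] [ 0.47278829 -0.0414873   0.086     ]
{'position': [0.468, -0.098, 0.0594], 'p': 0.71}
{'position': [0.4681, -0.1037, 0.0617], 'p': 0.8}
[0.48234796 0.06545705 0.14969962] 0.03422899619303502 4.5667
```

Request:
play_rows:
  increments: [-0.3,-3.0,0,0,0,-0.3,-3.1,0,0,0,-0.3,-3.1,-1.0,0,0,-0.3,-3.05,-1.5,0,0,0,0,-1.0,0,0,0,0,0,0,0,0,0,0,0,0,0,0,0,0,0]

```text
time: 5.33
ee_pos: [0.4722, -0.0561, 0.1167]
tool_rot: [0.743, 0.669, 0.0, -0.0]
contact_force: [0.1, 0.7, 0.8]
gripper_width: 0.0876
```

Request:
play_rows:
  increments: [-0.07,-0.1,-2.0,0,0,0,0,-2.0,0,0,0,0,-1.7,0,0,0,0,-1.0,0,0,0,0,0,0,0,0,0,0,0,0]

```text
time: 5.83
ee_pos: [0.4716, -0.0572, 0.0499]
tool_rot: [0.743, 0.669, -0.0, -0.0]
contact_force: [1.1, -1.0, -0.1]
gripper_width: 0.0882
```

```bash
python3 - <<'E'
from plant import env
from h import *
s=env.camera('side');o=env.observe()
print(o['ee_pos'],o['gripper_width'],o['time'],o['contact_force'])
cv2.imwrite('pics/s3.png',cv2.resize(s['img'][165:285,210:350,::-1],None,fx=5,fy=5,interpolation=cv2.INTER_CUBIC))
E
```

```text
[ 0.47228122 -0.05745584  0.05053984] 0.08803898122243804 5.8833 [0.14361514 0.39318417 0.40097317]
```

View pics/s3.png

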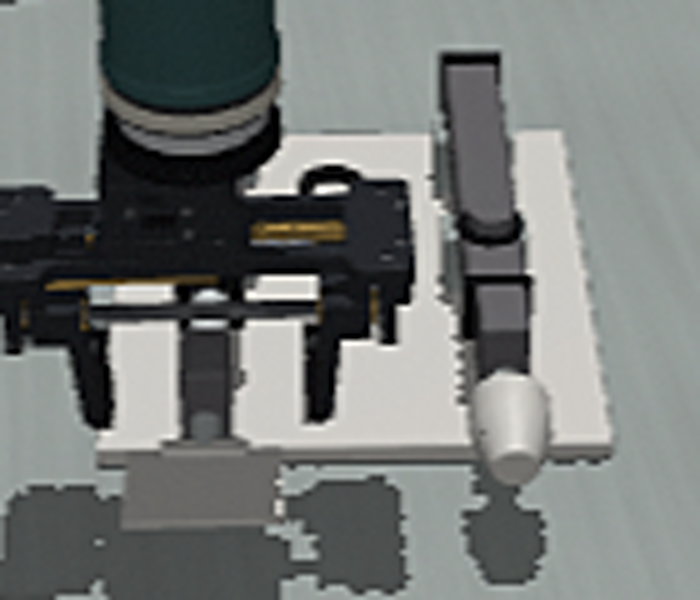

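The fingers straddle the block, left at (97,400), right at (320,400) and block at (207,380). Now I'll close.

Request:
play_rows:
  increments: [0,0,0,0,255,0,0,0,0,255,0,0,0,0,255,0,0,0,0,255,0,0,0,0,255,0,0,0,0,255,0,0,0,0,255,0,0,0,0,255,0,0,0,0,255,0,0,0,0,255]

```text
time: 6.72
ee_pos: [0.4706, -0.0578, 0.0495]
tool_rot: [0.743, 0.669, -0.001, -0.001]
contact_force: [-6.4, -0.2, 11.9]
gripper_width: 0.0236
```

Request:
play_rows:
  increments: [0,0,0,0,255,0,0,0,0,255,-0.08,-0.7,0,0,255,-0.08,-0.7,0,0,255,-0.08,-0.7,0,0,255,-0.08,-0.7,0,0,255,-0.08,-0.7,0,0,255,-0.08,-0.7,0,0,255,0,0,0,0,255,0,0,0,0,255]

```text
time: 7.55
ee_pos: [0.4659, -0.1004, 0.0496]
tool_rot: [0.744, 0.668, -0.0, -0.001]
contact_force: [-4.8, 3.6, 4.5]
gripper_width: 0.0236
```

Request:
play_rows:
  increments: [-0.08,-0.7,0,0,255,-0.08,-0.7,0,0,255,-0.08,-0.7,0,0,255,-0.06,-0.5,0,0,255,-0.05,-0.4,0,0,255,0,0,0,0,255,0,0,0,0,255]

```text
time: 8.13
ee_pos: [0.4627, -0.1297, 0.0496]
tool_rot: [0.744, 0.668, 0.0, -0.001]
contact_force: [-3.0, 5.3, 4.4]
gripper_width: 0.0239
```

Request:
play_rows:
  increments: [-0.03,-0.25,0,0,255,-0.03,-0.25,0,0,255,0,0,0,0,255,0,0,0,0,255]

```text
time: 8.47
ee_pos: [0.4621, -0.1345, 0.0496]
tool_rot: [0.744, 0.668, 0.0, -0.001]
contact_force: [-2.9, 5.6, 4.4]
gripper_width: 0.024
```

Request:
play_rows:
  increments: [-0.02,-0.2,0,0,255,0,0,0,0,255,-0.02,-0.15,0,0,255,0,0,0,0,255,0,0,0,0,255]

```text
time: 8.88
ee_pos: [0.4619, -0.1363, 0.0496]
tool_rot: [0.744, 0.668, 0.001, -0.002]
contact_force: [-1.1, 12.3, 4.8]
gripper_width: 0.0237
```

The force has jumped to 12.3 N, so it is at the stop. I'll check for the black ring.

```bash
python3 - <<'E'
from plant import env
from h import *
s=env.camera('side');t=env.camera('top');o=env.observe()
print(o['ee_pos'],o['gripper_width'],o['time'],o['contact_force'])
cv2.imwrite('pics/s4.png',cv2.resize(s['img'][165:325,210:350,::-1],None,fx=3.7,fy=3.7,interpolation=cv2.INTER_CUBIC))
cv2.imwrite('pics/t4.png',cv2.resize(t['img'][145:265,200:360,::-1],None,fx=4.9,fy=4.9,interpolation=cv2.INTER_CUBIC))
E
```

```text
[ 0.4619004  -0.13627934  0.04955789] 0.02376973151382694 8.9833 [-2.63588145 13.30221534  6.16348693]
```

View pics/s4.png

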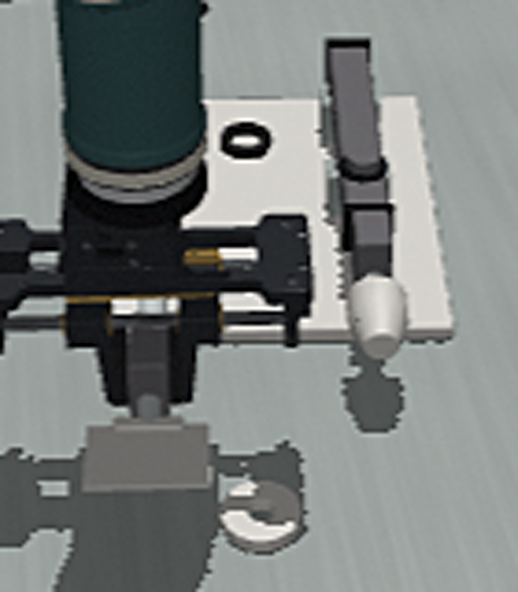

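View pics/t4.png

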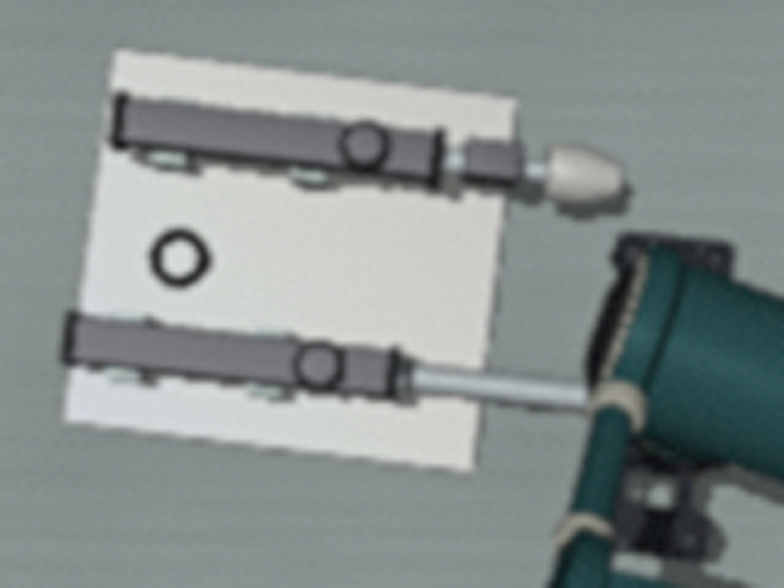

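The black ring shows just outside the mouth at (405,373) in the top zoom. The fingers still hold the block, the plug handle is shut, and the lid and gasket are in place. I'll hold briefly, then hand in.

Request:
play_rows:
  increments: [0,0,0,0,255,0,0,0,0,255,0,0,0,0,255,0,0,0,0,255,0,0,0,0,255,0,0,0,0,255]

```text
time: 9.48
ee_pos: [0.4619, -0.1363, 0.0495]
tool_rot: [0.744, 0.668, 0.001, -0.002]
contact_force: [-1.7, 12.5, 5.4]
gripper_width: 0.0238
```

```bash
python3 - <<'E'
from plant import env
o=env.observe();print(o['ee_pos'],o['gripper_width'],o['contact_force'],o['time'])
print(env.close_job())
E
```

```text
[ 0.46190134 -0.13625729  0.04954221] 0.02375996002239057 [-1.73965209 12.52198042  5.43208128] 9.4833
the job is handed in; nothing more can be done
None
```

I pressed the button of the flat-bladed handle and the rod sprang out about 42 mm. I then pinched its grip block from above and pulled it about 79 mm further, to the second stop. The job was handed in at 9.5 s with the block still gripped; handing in reports no verdict.

- **Extension:** the pull force rose to about 12.5 N and stayed there, and the tool did not slip back. The black ring shows just outside the mouth, and the block's total travel measured about 121 mm, against a nominal 120.
- **Grip:** the opening was 23.8 mm, matching the 24 mm block.
- **Other things:** in the last pictures the scraper's button looks up and the plug handle is shut. The gasket and the cup lid were where they had been. I did not re-check the cup, mug, syrup, spoon and carton, but the arm's path kept well away from them.
- **Disagreements:**
  - The early network reports for the grip (y about -0.06) really showed the blade region, so I used my own pixel measurements, which agreed with the given sizes.
  - At grip closure the wrist briefly read about 12 N upward, which fell to about 5 N.

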